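# Build up a gear set on a stud in order

## Task

Build up the gear set on the upright shouldered stud: thread on the large gear first so that it sits down on the shoulder, then the plain round sleeve, then the small gear, and last the hexagon collar, each resting flat on the one before. The small fitting, the black tape roll and the glue bottle are not part of it: leave them where they are.

Things in the scene. Friction and masses are not known exactly. Their poses are not given: they have to be found in the camera images.
- stud: Target, fixed to the table: square grey plate 90 x 90 x 8 mm with four bolt heads 4 mm high near its corners; on it a round steel shoulder 48 mm across, top 18 mm above the table; from that an upright stud 16 mm in diameter, 60 mm long, its last 9 mm tapering to 7 mm, tip 78 mm above the table. Origin: centre of the plate's underside, on the stud's axis; z up.
- stud_shoulder (a point): Point on the stud's axis at the height of the shoulder's top face (18 mm above the table), where the first part sits; z up.
- large_gear: Loose flat steel gear, 64 mm over the teeth, 12 mm thick, round bore 20 mm, six small dark round holes round the bore; 0.14 to 0.28 kg. It slides freely over the stud. Either face may be up. Origin: its middle (on the bore's axis at half height); z up along the axis.
- sleeve: Loose plain smooth steel ring (spacer sleeve), 30 mm outside diameter, 16 mm high, bore 20 mm; about 0.06 kg. It slides freely over the stud. Either end may be up. Origin: its middle (on the bore's axis at half height); z up along the axis.
- small_gear: Loose flat steel gear, 44 mm over the teeth, 12 mm thick, bore 20 mm; about 0.1 kg. It slides freely over the stud. Either face may be up. Origin: its middle (on the bore's axis at half height); z up along the axis.
- hex_collar: Loose steel hexagon collar like a big nut but with a plain bore: 36 mm across flats, 41.6 mm across corners, 14 mm high, bore 20 mm (no thread, it slides freely over the stud); about 0.09 kg. Its own x axis is square to a pair of flats (so are the directions 60 and 120 degrees round from it). Either face may be up. Origin: its middle (on the bore's axis at half height); z up along the axis.
- loose_fitting: Bystander: small loose grey pipe fitting, 20 x 28 x 18 mm, lying on the table. Origin: centre of its underside, z up.
- black_tape: Bystander: loose roll of black tape lying flat, 55 mm across, 19 mm high. Origin: centre of its underside, z up.
- glue_bottle: Bystander: loose small white bottle with a red cap, standing, 24 x 34 mm, 78 mm high. Origin: centre of its underside, z up.

How it is judged:
On the way, in this order (a step that is already met when the one before it is completed fails the run):
1. the large gear seated on the shoulder (horizontal distance between large_gear and stud_shoulder below 0.006 m and z of large_gear in the frame of stud_shoulder between 0.002 and 0.01 m), for 0.2 s.
2. the sleeve on the large gear (horizontal distance between sleeve and stud_shoulder below 0.006 m and z of sleeve in the frame of stud_shoulder between 0.016 and 0.024 m), for 0.2 s.
3. the small gear on the sleeve (horizontal distance between small_gear and stud_shoulder below 0.006 m and z of small_gear in the frame of stud_shoulder between 0.03 and 0.038 m), for 0.2 s.
4. the hexagon collar on top (horizontal distance between hex_collar and stud_shoulder below 0.006 m and z of hex_collar in the frame of stud_shoulder between 0.043 and 0.051 m), for 0.2 s.
At the end, for the whole second after the job is handed in: On the stud from the shoulder up: large gear, sleeve, small gear, hexagon collar. Each part is within 6 mm of the stud's axis, its middle within 4 mm of 6, 20, 34 and 47 mm above the shoulder (resting flat on the part below), and at rest (under 20 mm/s) (all of step 1 and all of step 2 and all of step 3 and all of step 4 and linear speed of each of large_gear, sleeve, small_gear, hex_collar below 0.02 m/s); the robot touches nothing.
It fails at once if the fitting, tape roll or glue bottle is moved more than 30 mm (distance of any of loose_fitting, black_tape, glue_bottle from where it was at the start of the episode above 0.03 m).
It also fails if it takes over 128 s, if anything falls off the work surface, if the arm or the gripper's body presses on something with over 40 N, if the wrist force passes 120 N, or if a joint passes its speed limit or range.

## Robot

A 7-joint arm with a two-finger parallel gripper is mounted at the origin on the work surface; the furniture and walls round the work are solid. World frame = base frame: x ahead of the robot, y to its left, z up, the work surface at z = 0. Lengths are in m, angles in rad, forces in N, time in s.
With the tool pointing down it reaches from about 0.4 to 0.85 m from the base axis. Payload 10.4 kg.
Tool frame: the origin (TCP) lies midway between the tips of the shut fingers; the grasp point (between the pads) lies 19 mm behind it (manip.grasp_offset is the distance from the TCP to the grasp point, in m); z points along the fingers, y is the line along which they close (so a half turn about z gives the same grasp; the last joint's range is limited). The gripper opens to 85 mm and grips with 20 to 120 N. Pads are 22 mm wide; open, the fingers measure 114 mm over their backs; the gripper's body (76 mm by 85 mm) begins 54 mm behind the grasp point. The pads swing forward as they close: fully open they stand 13 mm farther back than shut.
Start: joints at [1.178, 0.332, -0.065, 1.46, 0.022, 1.35, -0.088], TCP at [0.226, -0.583, 0.231] pointing down, gripper open.
Joint ranges: [-2.6, 2.6], [-0.5, 2.12], [-1.47, 1.34], [0.16, 2.42], [-1.27, 4.41], [0.06, 2.06], [-2.6, 2.6]. Speed limits (rad/s): [2.22, 2.22, 2.79, 2.79, 3.14, 3.14, 3.14].

## Interface

Orientations are given as a unit quaternion [x, y, z, w].
In Python, from workcell import manip, cams, order gives the robot as it stands (manip), with the cameras (cams) and the job (order).
- The arm moves only by the tool jog_arm, called after "Emit:" as name(argument=value, ...), one argument or row to a line, values as JSON. Schema: {"type":"object","properties":{"rows":{"type":"object","properties":{"drx":{"type":"array","items":{"type":"number"},"minItems":1,"maxItems":20},"dry":{"type":"array","items":{"type":"number"},"minItems":1,"maxItems":20},"drz":{"type":"array","items":{"type":"number"},"minItems":1,"maxItems":20},"x":{"type":"array","items":{"type":"number"},"minItems":1,"maxItems":20},"y":{"type":"array","items":{"type":"number"},"minItems":1,"maxItems":20},"z":{"type":"array","items":{"type":"number"},"minItems":1,"maxItems":20},"jaw":{"type":"array","items":{"type":"number"},"minItems":1,"maxItems":20}},"additionalProperties":false,"required":["drx","dry","drz","x","y","z","jaw"]},"force":{"type":"number"},"only":{"type":"string"},"quiet":{"type":"boolean"},"lines":{"type":"string"}},"required":["rows"],"additionalProperties":false}. rows is an object with one list for each field, all of the same length, 1 to 20, a row being the entries at one place: drx, dry, drz (a rotation vector in rad), x, y, z (the shift in m), jaw (the opening from 0.0 (shut) to 1.0 (fully open)); each row is the pose to reach, as a shift and turn from the pose commanded when the call began, along the tool's axes at that moment; what a row does not reach only later rows make up. A row lasts 1/8 s, in which the tool goes at most 0.0625 m and 0.188 rad, less where a joint would pass 70% of its speed; a pose out of reach is approached as far as the arm can. The fingers move at their own pace and stop on an object; force is the grip in N (left out, the last holds). Time passes only in rows, so rows that do not move let the fingers close. The tool returns the time, the measured TCP pose, the force, the opening and the grip force at its end. only (a regular expression) keeps the lines of the reply that match it, lines (a string "A,B") keeps lines A to B, and quiet returns only ok. Input that does not fit is refused with a message, and nothing moves.
- manip.get_obs(): the state, without advancing time (a new reading comes with each control period).
- cams.camera(name): name is "scene" or "top" or "wrist"; returns the picture (480x640x3 uint8, blue, green, red); there is no depth.
- cams.calibration(name): a dict with "fx", "fy", "cx", "cy" (pixels), "k1" (the pictures are not rectified: a ray, as slopes to the right and down, at radius r is drawn at 1 + k1 r^2 times it, then the intrinsics apply), "world_from_camera" (4x4, takes a point from camera to world coordinates); the wrist camera has in their place "tool_from_camera" (4x4, takes a point from camera to tool coordinates, whose origin is the TCP and whose axes are the flange's). Camera axes: x right, y up, looking along -z (the intrinsics and any distortion apply to the point x, -y, -z); pixel columns grow to the right and rows downward; lengths in m; the calibration is good to about 2 mm. A picture is of the moment at which its call begins: read the wrist's pose just before it. calibration takes no time and is no camera call.
- order.hand_in(): hands the job in; it is judged then, once.
The state is a dict: "clock": time; "joint_pos": joint angles; "joint_velocities": joint speeds; "tau": joint torques, N m; "position": TCP position; "ee_rot": TCP orientation; "ft_force": force on the tool from outside, world axes, zero at the start; "torque": the same for the moment, N m; "grip_width": opening from 0.0 (shut) to 1.0 (fully open); "grasp_force": force on a finger pad.
Only numpy, scipy, OpenCV 4.12 (cv2) and the standard library are available. Lean on these libraries where they do the work, as an engineer would, in place of code of your own. Each camera call takes 0.05 s, during which the arm holds its last target. There are 200 camera calls.

## Working session

There is one attempt and no reset: what is moved stays moved. The work goes in short steps, Python scripts to look and compute and a tool call to move; the robot and the scene stay as the last step left them, time stands still between calls to the robot, and variables do not carry over. Pictures are saved under pics/ and viewed, at most 14 in all, crops included, and the job is handed in when it is done.

```bash
ls; mkdir -p pics; python3 - <<'E'
from workcell import manip, cams, order
import cv2
o=manip.get_obs(); print(o)
for n in ("scene","top","wrist"):
    cv2.imwrite(f"pics/{n}0.png",cams.camera(n)); print(n,cams.calibration(n))
print(manip.grasp_offset)
E
```

```text
pics
workcell.py
{'clock': 0.0, 'joint_pos': array([ 1.17843248,  0.33288243, -0.06469872,  1.46096358,  0.02161178,
        1.34987867, -0.08848111]), 'joint_velocities': array([ 0.00031024,  0.00161551,  0.00162531,  0.00149226,  0.00015275,
       -0.00069155,  0.00087359]), 'tau': array([-1.01883626e-03, -6.25449228e+01,  4.81668301e-02, -3.91611850e+01,
        1.60111045e-02,  9.85017599e-03,  1.46341392e-05]), 'position': array([ 0.22572572, -0.58240858,  0.23049871]), 'ee_rot': array([ 9.82953875e-01,  1.83850929e-01, -1.70312018e-04, -6.97549531e-04]), 'ft_force': array([-0.00494149, -0.91518592,  0.0481785 ]), 'torque': array([ 0.04345095, -0.02111936, -0.00029054]), 'grasp_force': 0.0, 'grip_width': 0.9999796933319786}
scene {'fx': 433.95700331843597, 'fy': 433.95700331843597, 'cx': 317.51317316678006, 'cy': 240.3817918934573, 'k1': -0.0017586956946402028, 'world_from_camera': array([[-0.7429417 ,  0.51309623, -0.42984868,  0.11097327],
       [-0.66934415, -0.5733361 ,  0.47250833,  0.42553562],
       [-0.00400552,  0.63876284,  0.76939326,  0.72057334],
       [ 
[... 258 characters left out ...]
.46090499],
       [-0.99967478, -0.02411364,  0.00829816, -0.00209727],
       [ 0.00760273,  0.02878955,  0.99955658,  1.06044105],
       [ 0.        ,  0.        ,  0.        ,  1.        ]])}
wrist {'fx': 392.3576428782547, 'fy': 392.3576428782547, 'cx': 316.6273460463439, 'cy': 233.45095187159902, 'k1': -0.0730759446918159, 'tool_from_camera': array([[ 1.25808026e-03,  9.51053211e-01,  3.09024606e-01,
         7.84123819e-02],
       [ 9.99999156e-01, -1.29701113e-03, -7.94518963e-05,
         9.57836067e-05],
       [ 3.25245373e-04,  3.09024445e-01, -9.51054040e-01,
        -1.41338849e-01],
       [ 0.00000000e+00,  0.00000000e+00,  0.00000000e+00,
         1.00000000e+00]])}
0.0187
```

View pics/top0.png

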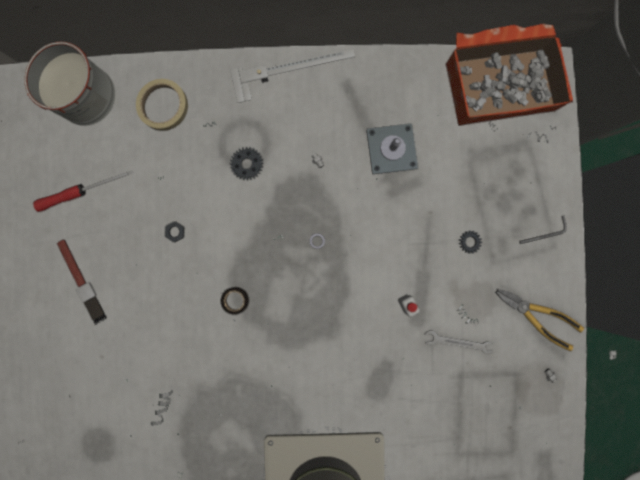

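View pics/scene0.png

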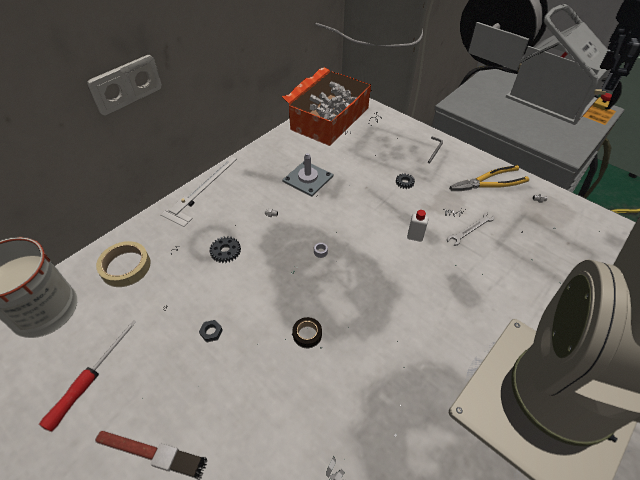

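The top picture shows the large gear at (246,163), stud (392,148), hex (175,231), sleeve (317,241), small gear (470,241), tape (235,300), glue (410,304) and a fitting at (317,160). The scene view agrees: gear (225,249), stud tip (307,157), hex (210,330), sleeve (320,249), small gear (405,180).

```bash
cat > h.py <<'E'
from workcell import manip, cams, order
import cv2, numpy as np
from scipy.spatial.transform import Rotation as R
def pose():
    o=manip.get_obs(); T=np.eye(4); T[:3,:3]=R.from_quat(o['ee_rot']).as_matrix(); T[:3,3]=o['position']; return T
def ray(n,uv,T=None):
    c=cams.calibration(n)
    M=c['world_from_camera'] if n!='wrist' else T@c['tool_from_camera']
    K=np.array([[c['fx'],0,c['cx']],[0,c['fy'],c['cy']],[0,0,1]])
    p=cv2.undistortPoints(np.array([[uv]],float),K,np.array([c['k1'],0,0,0]))[0,0]
    d=M[:3,:3]@np.array([p[0],-p[1],-1]); return M[:3,3],d/np.linalg.norm(d)
def plane(r,z): return r[0]+r[1]*(z-r[0][2])/r[1][2]
def tri(rays):
    A=sum(np.eye(3)-np.outer(d,d) for o,d in rays); b=sum((np.eye(3)-np.outer(d,d))@o for o,d in rays)
    p=np.linalg.solve(A,b); return p, max(np.linalg.norm(np.cross(p-o,d)) for o,d in rays)
def proj(n,P,T=None):
    c=cams.calibration(n); M=c['world_from_camera'] if n!='wrist' else T@c['tool_from_camera']
    q=np.linalg.inv(M)@np.append(P,1); s=np.array([q[0],-q[1]])/-q[2]; s=s*(1+c['k1']*s@s)
    return s*[c['fx'],c['fy']]+[c['cx'],c['cy']]
def delta(P):
    T=pose(); return T[:3,:3].T@(np.array(P)-T[:3,3])
def blob(g,uv,r,thr):
    """centre and size of the dark blob nearest uv within radius r"""
    m=(g<thr).astype(np.uint8); y,x=np.mgrid[:g.shape[0],:g.shape[1]]
    m[np.hypot(x-uv[0],y-uv[1])>r]=0
    cs,_=cv2.findContours(m,cv2.RETR_EXTERNAL,cv2.CHAIN_APPROX_NONE)
    c=max(cs,key=cv2.contourArea); h=cv2.convexHull(c); M=cv2.moments(h)
    return np.array([M['m10'],M['m01']])/M['m00'],cv2.boundingRect(h),h
E
python3 - <<'E'
from h import *
t=cv2.imread('pics/top0.png',0); s=cv2.imread('pics/scene0.png',0)
for n,a,b,ra,rb in (('large',(246,163),(225,249),26,24),('hex',(175,231),(210,330),18,20),('small',(470,241),(405,180),18,17)):
    ca,ba,_=blob(t,a,ra,110); cb,bb,_=blob(s,b,rb,110)
    print(n,ca.round(1),ba,cb.round(1),bb,tri([ray('top',ca),ray('scene',cb)]),plane(ray('top',ca),.006))
print('sleeve',tri([ray('top',(317,241)),ray('scene',(320,249))]),plane(ray('top',(317,241)),.016))
for z in (0,.078): print('stud',z,plane(ray('top',(392,148)),z))
print('tip',tri([ray('top',(395,142)),ray('scene',(307,156))]))
for n,uv in dict(tape=(235,300),glue=(410,304),fit=(317,160)).items(): print(n,plane(ray('top',uv),0.01))
c=np.vstack([t[120:180,360:425],t[222:262,297:362][:, :65]])
cv2.imwrite('pics/c1.png',cv2.resize(np.hstack([c,np.vstack([s[140:200,275:340],s[230:270,288:353]])]),None,fx=5,fy=5,interpolation=2))
E
```

```text
large [245.5 162.8] (226, 147, 38, 34) [224.8 249.3] (209, 236, 32, 27) (array([0.64167993, 0.1351459 , 0.00428854]), np.float64(0.0011881626149677527)) [0.64222704 0.13579844 0.006     ]
hex [174.2 231.4] (164, 221, 21, 22) [210.4 330.6] (199, 320, 24, 23) (array([0.51348586, 0.27643935, 0.00505632]), np.float64(0.0003017816157847635)) [0.51364159 0.27642401 0.006     ]
small [470.  241.6] (458, 230, 25, 24) [404.8 180.7] (396, 173, 19, 16) (array([ 0.47965983, -0.29372188,  0.00483535]), np.float64(0.0006031782593042569)) [ 0.48013099 -0.29304148  0.006     ]
sleeve (array([0.48870769, 0.0022075 , 0.00887235]), np.float64(0.0003538356430525786)) [0.48825052 0.0019517  0.016     ]
stud 0 [ 0.66554557 -0.14765689  0.        ]
stud 0.078 [ 0.65049338 -0.13695035  0.078     ]
tip (array([ 0.66171672, -0.14412977,  0.07270589]), np.float64(0.0009399163189706949))
tape [0.38001641 0.16053432 0.01      ]
glue [ 0.36410544 -0.17215226  0.01      ]
fit [ 0.6432304  -0.00169846  0.01      ]
```

View pics/c1.png

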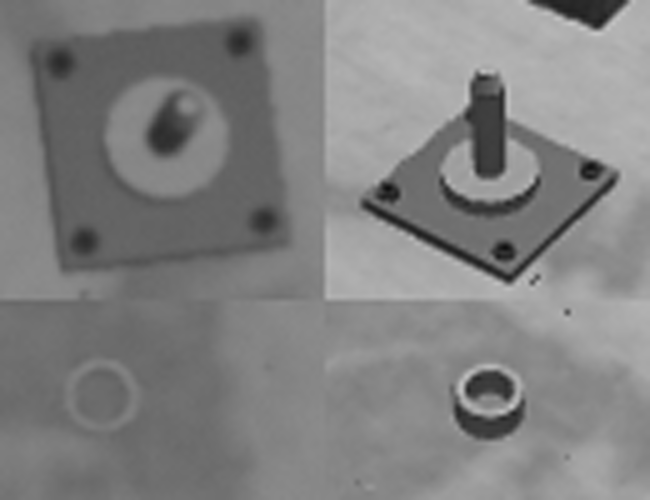

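```bash
python3 - <<'E'
from h import *
tp,e=tri([ray('top',(397.4,140.6)),ray('scene',(307.6,155.2))]); print(tp,e)
print(plane(ray('top',(393.2,147.6)),.018), plane(ray('scene',(275+(490-325)/5,140+172/5)),.018))
print(delta([tp[0],tp[1],.2]), delta([.642,.135,.2]))
E
```

```text
[ 0.66457083 -0.14899311  0.07055071] 0.0010669590164519296
[ 0.66280838 -0.14751519  0.018     ] [ 0.6588278  -0.14412004  0.018     ]
[ 0.56579289 -0.24555239  0.03095678] [ 0.64740941 -0.51849963  0.03123192]
```

Emit:
jog_arm(
  rows={"drx": [0,0,0,0,0,0,0,0,0,0,0,0,0,0],"dry": [0,0,0,0,0,0,0,0,0,0,0,0,0,0],"drz": [0,0,0,0,0,0,0,0,0,0,0,0,0,0],"x": [0.565,0.565,0.565,0.565,0.565,0.565,0.565,0.565,0.565,0.565,0.565,0.565,0.565,0.565],"y": [-0.245,-0.245,-0.245,-0.245,-0.245,-0.245,-0.245,-0.245,-0.245,-0.245,-0.245,-0.245,-0.245,-0.245],"z": [0.03,0.03,0.03,0.03,0.03,0.03,0.03,0.03,0.03,0.03,0.03,0.03,0.03,0.03],"jaw": [1,1,1,1,1,1,1,1,1,1,1,1,1,1]},
)

```text
clock: 1.9
position: [0.6637, -0.1515, 0.2017]
ee_rot: [0.983, 0.183, 0.0, 0.0]
ft_force: [0.2, 0.5, 0.7]
grip_width: 0.996
grasp_force: 0.0
```

```bash
python3 - <<'E'
from h import *
T=pose(); im=cams.camera('wrist'); cv2.imwrite('pics/w1.png',im); np.save('w1.npy',T)
print(T, proj('wrist',[.663,-.147,.078],T),proj('wrist',[.663,-.147,.018],T))
E
```

```text
[[ 9.33059583e-01  3.59721772e-01  2.47675048e-04  6.63674526e-01]
 [ 3.59721856e-01 -9.33059298e-01 -7.30177388e-04 -1.51487705e-01]
 [-3.15651974e-05  7.70393138e-04 -9.99999703e-01  2.01664941e-01]
 [ 0.00000000e+00  0.00000000e+00  0.00000000e+00  1.00000000e+00]] [310.04378638 221.7043556 ] [311.14269533 201.8842956 ]
```

View pics/w1.png

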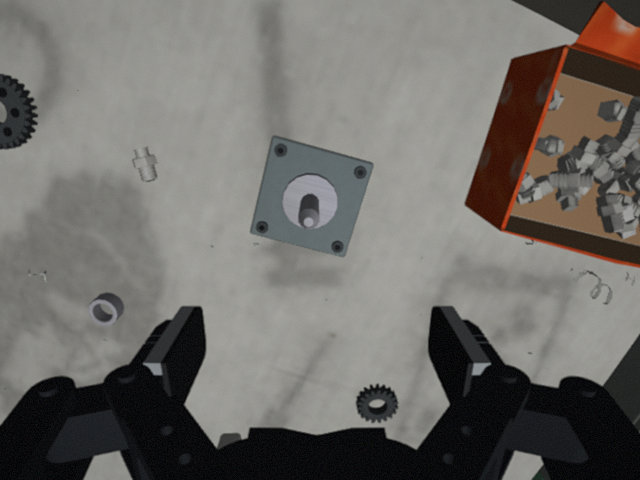

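The wrist picture shows the stud tip at about (309,223) and the shoulder at (310,200), within a pixel or two of the prediction. The fitting is at (145,163), the sleeve at (106,309).

```bash
python3 - <<'E'
from h import *
T=np.load('w1.npy'); print(plane(ray('wrist',(309,222.5),T),.078),plane(ray('wrist',(310,200),T),.018),delta([.642,.135,.15]))
E
```

```text
[ 0.66218999 -0.14652247  0.078     ] [ 0.66418137 -0.14551117  0.018     ] [ 0.08272659 -0.27485836  0.05147482]
```

Emit:
jog_arm(
  rows={"drx": [0,0,0,0,0,0,0],"dry": [0,0,0,0,0,0,0],"drz": [0,0,0,0,0,0,0],"x": [0.083,0.083,0.083,0.083,0.083,0.083,0.083],"y": [-0.275,-0.275,-0.275,-0.275,-0.275,-0.275,-0.275],"z": [0.03,0.03,0.03,0.03,0.03,0.03,0.03],"jaw": [1,1,1,1,1,1,1]},
)

```text
clock: 2.82
position: [0.6425, 0.135, 0.1714]
ee_rot: [0.983, 0.183, 0.0, 0.0]
ft_force: [0.1, -0.7, 0.3]
grip_width: 1.002
grasp_force: 0.0
```

```bash
cat > m.py <<'E'
# measure a dark part near an expected world point: m.py x y ztop radius_px thr
import sys; from h import *
x,y,z,r,th=map(float,sys.argv[1:6]); T=pose(); im=cams.camera('wrist'); g=cv2.cvtColor(im,6)
e=proj('wrist',[x,y,z],T); c,b,h=blob(g,e,r,th); P=plane(ray('wrist',c,T),z)
np.savez(f'm_{sys.argv[6]}.npz',T=T,c=c); cv2.imwrite(f'pics/m_{sys.argv[6]}.png',im)
print('TCP',T[:3,3],'exp',e,'blob',c,b,'P',P,'delta',T[:3,:3].T@(P-T[:3,3]))
E
python3 m.py .642 .135 .012 70 90 lg1
```

```text
TCP [0.6424561  0.13496769 0.17144693] exp [316.06427141 210.73601761] blob [314.87193878 210.65908163] (276, 171, 80, 80) P [0.6417177  0.13590247 0.012     ] delta [-0.00035735 -0.00129398  0.15944572]
```

Emit:
jog_arm(
  rows={"drx": [0,0,0],"dry": [0,0,0],"drz": [0,0,0],"x": [0,0,0],"y": [0,0,0],"z": [0.06,0.06,0.06],"jaw": [1,1,1]},
)

```text
clock: 3.25
position: [0.6431, 0.1356, 0.1131]
ee_rot: [0.983, 0.183, 0.001, 0.0]
ft_force: [-0.3, -0.7, 0.8]
grip_width: 1.003
grasp_force: 0.0
```

```bash
python3 m.py .642 .135 .012 100 90 lg2; python3 - <<'E'
from h import *
r=[]
for n in ('lg1','lg2'):
    d=np.load(f'm_{n}.npz'); r.append(ray('wrist',d['c'],d['T']))
d=cv2.imread('pics/top0.png',0)
print(tri(r)); r.append(ray('top',(245.5,162.8))); print(tri(r))
E
```

```text
TCP [0.64305413 0.13558003 0.11313867] exp [316.64291394 234.84546124] blob [315.06622039 234.05624898] (267, 187, 98, 95) P [0.64213296 0.13615091 0.012     ] delta [-0.00079316 -0.00090144  0.10113735]
(array([0.63983056, 0.1352485 , 0.00439385]), np.float64(4.090073958891996e-05))
(array([0.64135692, 0.13565151, 0.00964899]), np.float64(0.00031391008143234983))
```

View pics/m_lg2.png

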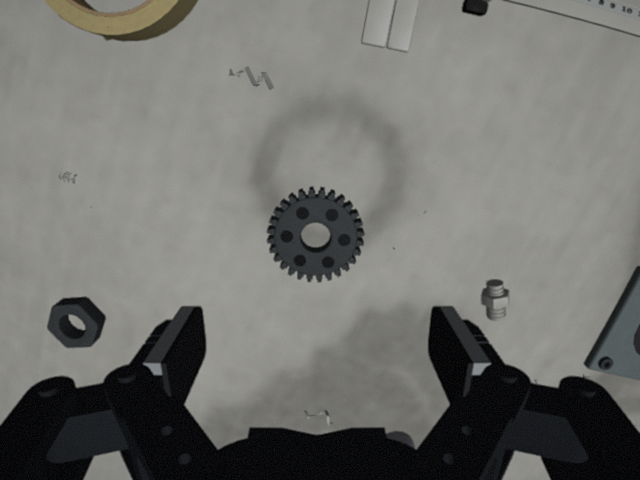

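The gear is centred at (315,234) in the wrist picture with nothing near the fingers' path. Descending to grip it.

Emit:
jog_arm(
  rows={"drx": [0,0,0,0,0,0,0,0,0,0],"dry": [0,0,0,0,0,0,0,0,0,0],"drz": [0,0,0,0,0,0,0,0,0,0],"x": [-0.0006,-0.0006,-0.0006,-0.0006,-0.0006,-0.0006,-0.0006,-0.0006,-0.0006,-0.0006],"y": [-0.001,-0.001,-0.001,-0.001,-0.001,-0.001,-0.001,-0.001,-0.001,-0.001],"z": [0.06,0.1,0.114,0.114,0.114,0.114,0.114,0.114,0.114,0.114],"jaw": [1,1,1,1,0,0,0,0,0,0]},
  force=50,
)

```text
clock: 4.55
position: [0.6429, 0.1374, 0.0004]
ee_rot: [0.983, 0.184, 0.002, 0.0]
ft_force: [-2.5, -1.4, 10.7]
grip_width: 0.716
grasp_force: 52.6
```

Emit:
jog_arm(
  rows={"drx": [0,0,0,0,0],"dry": [0,0,0,0,0],"drz": [0,0,0,0,0],"x": [0,0,0,0,0],"y": [0,0,0,0,0],"z": [-0.06,-0.12,-0.12,-0.12,-0.12],"jaw": [0,0,0,0,0]},
)

```text
clock: 5.18
position: [0.6404, 0.1366, 0.1159]
ee_rot: [0.983, 0.184, -0.001, 0.0]
ft_force: [-0.2, 0.8, -2.2]
grip_width: 0.719
grasp_force: 56.9
```

```bash
python3 - <<'E'
from h import *
T=pose(); cv2.imwrite('pics/lgrip.png',cams.camera('wrist')); print(T[:3,3]); print(proj('wrist',T[:3,3],T))
E
```

```text
[0.64040824 0.1366442  0.11585639]
[316.26472866 309.66207954]
```

View pics/lgrip.png

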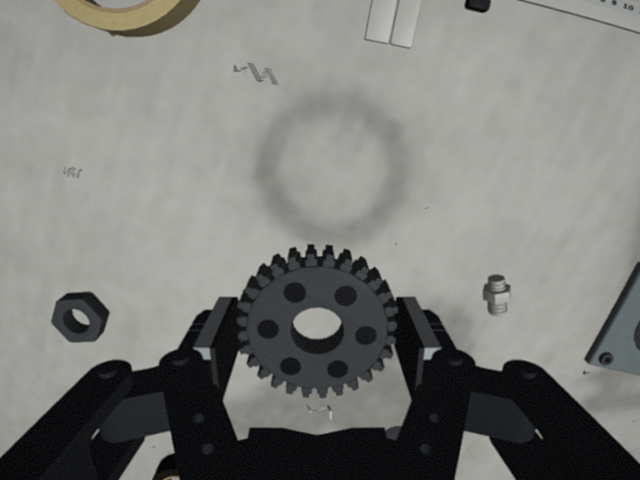

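The large gear is held level, with the bore's top rim at about (317.5,323). I'll work out where the bore sits in the tool frame.

```bash
cat > bore.py <<'E'
# bore.py img tool-z-of-top guess_u guess_v lo : bright bore contour -> offset in tool frame
import sys; from h import *
g=cv2.imread(sys.argv[1],0); zt,u,v,th=map(float,sys.argv[2:6])
_,m=cv2.threshold(g,th,255,0); n,l,st,c=cv2.connectedComponentsWithStats(m); k=l[int(v),int(u)]
print(st[k],c[k]); 
for p in (c[k],(u,v)):
    P=plane(ray('wrist',p,np.diag([1,1,1,1.])),zt); print(P)
E
python3 bore.py pics/lgrip.png -.0116 317.5 322 110
python3 - <<'E'
from h import *
g=cv2.imread('pics/lgrip.png',0); print(g[295:365:3,318])
print(delta([.6625,-.1465,.13]),pose()[:3,:3])
E
```

```text
[ 293  307   48   32 1141] [316.5977213  322.76599474]
[ 0.00085701  0.00013852 -0.0116    ]
[ 0.00118776  0.00047802 -0.0116    ]
[ 66  62  60  61 107 167 165 164 165 168 167 166 166 164 161  27  21  19
  20  20  60  62  59  62]
[-0.08183763  0.2720314  -0.01406912] [[ 9.32365143e-01  3.61510198e-01 -2.37008418e-03]
 [ 3.61509721e-01 -9.32368119e-01 -6.41912319e-04]
 [-2.44184878e-03 -2.58311800e-04 -9.99996985e-01]]
```

Emit:
jog_arm(
  rows={"drx": [0,0,0,0,0,0,0],"dry": [0,0,0,0,0,0,0],"drz": [0,0,0,0,0,0,0],"x": [-0.08,-0.08,-0.08,-0.08,-0.08,-0.08,-0.08],"y": [0.272,0.272,0.272,0.272,0.272,0.272,0.272],"z": [0,0,0,0,0,0.015,0.015],"jaw": [0,0,0,0,0,0,0]},
)

```text
clock: 6.1
position: [0.6636, -0.1442, 0.0998]
ee_rot: [0.983, 0.184, -0.002, -0.001]
ft_force: [-0.5, 0.0, -1.7]
grip_width: 0.717
grasp_force: 56.9
```

```bash
python3 - <<'E'
from h import *
T=pose(); im=cams.camera('wrist'); cv2.imwrite('pics/h1.png',im); print(T[:3,3]); print(proj('wrist',[.6625,-.1465,.078],T))
cv2.imwrite('pics/h1c.png',cv2.resize(im[220:420,200:440],None,fx=3,fy=3))
E
```

```text
[ 0.66364422 -0.14422417  0.09981801]
[320.17172394 289.81993097]
```

View pics/h1c.png

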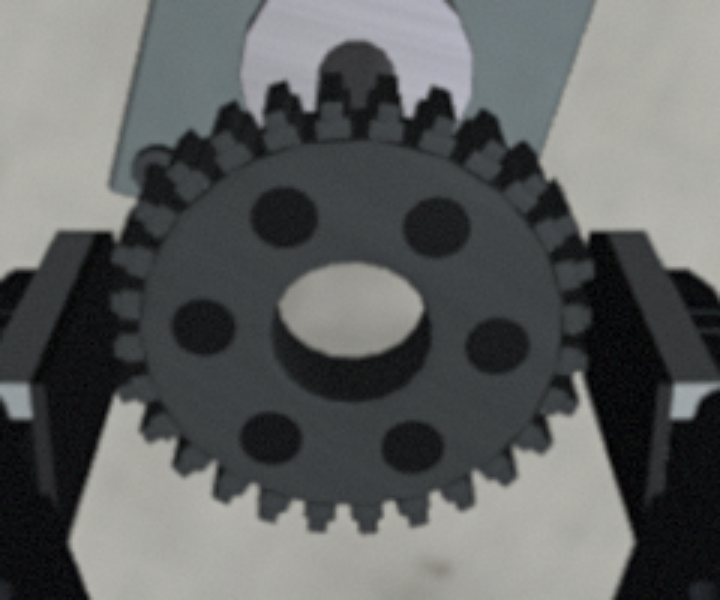

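The bore rim is centred at about (317.4,331) in the full picture. The stud and shoulder axis is at column 319, so the stud lies about 1.2 mm towards +y of the tool. I'll correct that and lower in stages.

Emit:
jog_arm(
  rows={"drx": [0,0,0,0,0,0],"dry": [0,0,0,0,0,0],"drz": [0,0,0,0,0,0],"x": [0,0,0,0,0,0],"y": [0.0013,0.0013,0.0013,0.0013,0.0013,0.0013],"z": [0,0.01,0.02,0.03,0.038,0.038],"jaw": [0,0,0,0,0,0]},
)

```text
clock: 6.9
position: [0.665, -0.1463, 0.0634]
ee_rot: [0.983, 0.184, -0.001, -0.0]
ft_force: [0.1, 0.1, -2.1]
grip_width: 0.719
grasp_force: 56.8
```

Below the taper without contact, so it's threaded.

Emit:
jog_arm(
  rows={"drx": [0,0,0,0,0],"dry": [0,0,0,0,0],"drz": [0,0,0,0,0],"x": [0,0,0,0,0],"y": [0,0,0,0,0],"z": [0.015,0.03,0.04,0.042,0.042],"jaw": [0,0,0,0,0]},
)

```text
clock: 7.52
position: [0.6654, -0.1468, 0.0222]
ee_rot: [0.983, 0.184, -0.0, 0.0]
ft_force: [0.9, 1.2, -2.7]
grip_width: 0.719
grasp_force: 56.8
```

Emit:
jog_arm(
  rows={"drx": [0,0,0,0,0,0,0,0,0,0,0],"dry": [0,0,0,0,0,0,0,0,0,0,0],"drz": [0,0,0,0,0,0,0,0,0,0,0],"x": [0,0,0,0,0,0,0,0,0,0,0],"y": [0,0,0,0,0,0,0,0,0,0,0],"z": [0.003,0.003,0.003,0.003,0.003,0.003,-0.05,-0.1,-0.13,-0.13,-0.13],"jaw": [0,0,1,1,1,1,1,1,1,1,1]},
)

```text
clock: 8.9
position: [0.665, -0.1468, 0.1515]
ee_rot: [0.983, 0.184, -0.001, -0.0]
ft_force: [0.6, 0.5, -0.3]
grip_width: 0.999
grasp_force: 0.0
```

```bash
python3 - <<'E'
from h import *
T=pose(); cv2.imwrite('pics/a1.png',cams.camera('wrist')[100:380]); print(T[:3,3]); print(proj('wrist',[.664,-.1468,.078],T),proj('wrist',[.664,-.1468,.030],T))
print(delta([.4885,.002,.12]))
E
```

```text
[ 0.66499773 -0.14675075  0.15145072]
[315.9173696  248.94438771] [316.08211558 225.09719583]
[-0.11054363 -0.20230291  0.03130504]
```

View pics/a1.png

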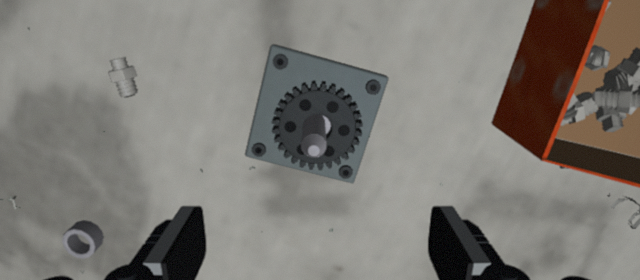

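The large gear is seated flat on the shoulder, centred at (317,325) in the full picture, with the stud tip at (314,250). Next the sleeve.

Emit:
jog_arm(
  rows={"drx": [0,0,0,0,0,0,0],"dry": [0,0,0,0,0,0,0],"drz": [0,0,0,0,0,0,0],"x": [-0.11,-0.11,-0.11,-0.11,-0.11,-0.11,-0.11],"y": [-0.202,-0.202,-0.202,-0.202,-0.202,-0.202,-0.202],"z": [0,0,0.03,0.03,0.03,0.03,0.03],"jaw": [1,1,1,1,1,1,1]},
)

```text
clock: 9.82
position: [0.4906, 0.0011, 0.1222]
ee_rot: [0.983, 0.183, 0.0, -0.0]
ft_force: [0.1, 0.2, -0.0]
grip_width: 1.001
grasp_force: 0.0
```

```bash
python3 - <<'E'
from h import *
T=pose(); im=cams.camera('wrist'); cv2.imwrite('pics/s1.png',im); np.save('s1.npy',T); e=proj('wrist',[.4885,.002,.016],T); print(T[:3,3],e)
u,v=e.astype(int); cv2.imwrite('pics/s1c.png',cv2.resize(im[v-60:v+60,u-80:u+80],None,fx=5,fy=5)); print(u-80,v-60)
E
```

```text
[0.49057694 0.0010853  0.12224593] [314.07086515 232.86667948]
234 172
```

View pics/s1c.png

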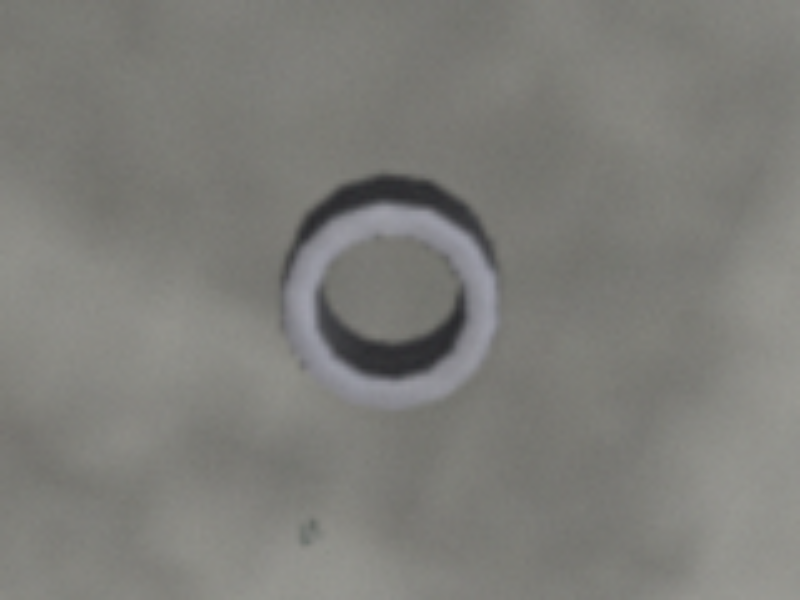

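The sleeve's top ring is centred at about (312.2,233.2), upright and clear.

```bash
python3 - <<'E'
from h import *
T=np.load('s1.npy'); r=ray('wrist',(312.2,233.2),T); P=plane(r,.016); print(P,tri([r,ray('top',(317.2,241)),ray('scene',(320.4,247.5))]),delta([P[0],P[1],.005]))
E
```

```text
[0.48783454 0.00307364 0.016     ] (array([0.48788393, 0.00231627, 0.01485041]), np.float64(0.000833240905692822)) [-0.00186767 -0.00270919  0.11727355]
```

Emit:
jog_arm(
  rows={"drx": [0,0,0,0,0,0,0,0,0,0,0,0],"dry": [0,0,0,0,0,0,0,0,0,0,0,0],"drz": [0,0,0,0,0,0,0,0,0,0,0,0],"x": [-0.0018,-0.0018,-0.0018,-0.0018,-0.0018,-0.0018,-0.0018,-0.0018,-0.0018,-0.0018,-0.0018,-0.0018],"y": [-0.0025,-0.0025,-0.0025,-0.0025,-0.0025,-0.0025,-0.0025,-0.0025,-0.0025,-0.0025,-0.0025,-0.0025],"z": [0.06,0.1,0.117,0.117,0.117,0.117,0.117,0.117,0.117,0.117,0.117,0.117],"jaw": [1,1,1,1,0,0,0,0,0,0,0,0]},
  force=40,
)

```text
clock: 11.38
position: [0.4879, 0.0035, 0.0063]
ee_rot: [0.983, 0.184, 0.001, 0.0]
ft_force: [-3.6, -0.8, 8.9]
grip_width: 0.333
grasp_force: 38.8
```

Emit:
jog_arm(
  rows={"drx": [0,0,0,0,0],"dry": [0,0,0,0,0],"drz": [0,0,0,0,0],"x": [0,0,0,0,0],"y": [0,0,0,0,0],"z": [-0.06,-0.12,-0.13,-0.13,-0.13],"jaw": [0,0,0,0,0]},
)

```text
clock: 12.0
position: [0.4863, 0.0034, 0.1337]
ee_rot: [0.983, 0.184, -0.001, -0.0]
ft_force: [-0.5, -0.5, -0.7]
grip_width: 0.327
grasp_force: 40.2
```

```bash
python3 - <<'E'
from h import *
T=pose(); im=cams.camera('wrist'); cv2.imwrite('pics/s2.png',im); print(T[:3,3],delta([.6648,-.1465,.12]))
cv2.imwrite('pics/s2c.png',cv2.resize(im[250:400,220:420],None,fx=4,fy=4))
E
```

```text
[0.48627569 0.00339687 0.13372087] [0.11227841 0.20437918 0.01315059]
```

View pics/s2c.png

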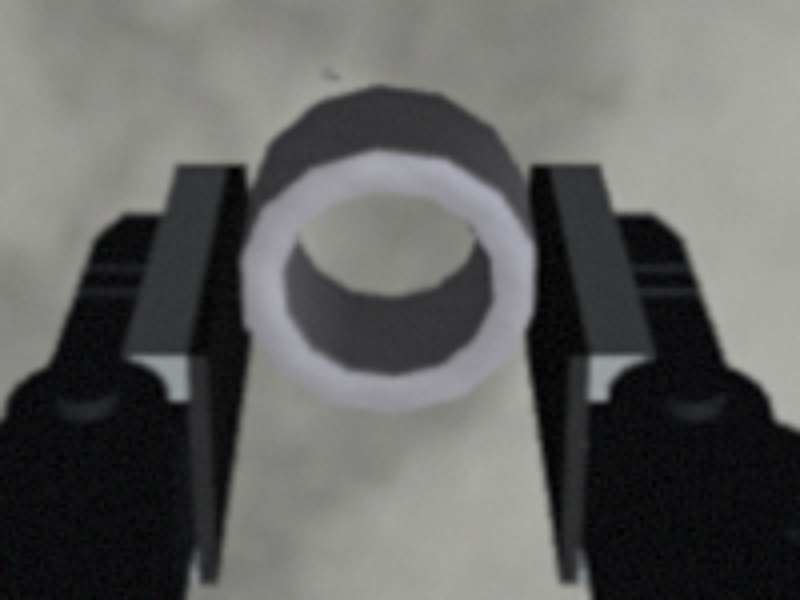

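Sleeve held level, top ring centred at about (317.5,320.5).

```bash
python3 - <<'E'
from h import *
I=np.eye(4)
o=plane(ray('wrist',(317.5,320.5),I),-.0097); g=plane(ray('wrist',(317.4,331),I),-.0116); print(o,g)
T=np.load('w1.npy'); A=T.copy(); A[:3,3]=[.6650,-.14675,.15145]
print(tri([ray('top',(397.4,140.6)),ray('scene',(307.6,155.2)),ray('wrist',(309,222.5),T),ray('wrist',(314,250),A)]),plane(ray('wrist',(314,250),A),.078))
Rm=T[:3,:3]; print('stud from gear', np.array([.6652,-.1466,0])+Rm@[g[0],g[1],0])
t=np.array([.6637,-.1468,0])-Rm@[o[0],o[1],0]; print(t,delta([t[0],t[1],.1]))
E
```

```text
[ 0.00071099  0.00048358 -0.0097    ] [-0.00272662  0.00044916 -0.0116    ]
(array([ 0.66218442, -0.14698415,  0.07442275]), np.float64(0.0024451546906462257)) [ 0.66308253 -0.14604199  0.078     ]
stud from gear [ 6.62817471e-01 -1.47999914e-01  4.32092664e-07]
[ 6.62862652e-01 -1.46604551e-01 -3.50102934e-07] [0.11048465 0.20379917 0.03315585]
```

Emit:
jog_arm(
  rows={"drx": [0,0,0,0,0,0,0,0],"dry": [0,0,0,0,0,0,0,0],"drz": [0,0,0,0,0,0,0,0],"x": [0.1097,0.1097,0.1097,0.1097,0.1097,0.1097,0.1097,0.1097],"y": [0.2035,0.2035,0.2035,0.2035,0.2035,0.2035,0.2035,0.2035],"z": [0,0,0,0,0,0.03,0.03,0.03],"jaw": [0,0,0,0,0,0,0,0]},
)

```text
clock: 13.05
position: [0.663, -0.146, 0.1057]
ee_rot: [0.983, 0.184, -0.0, -0.0]
ft_force: [1.1, -0.2, -1.4]
grip_width: 0.33
grasp_force: 40.2
```

```bash
python3 - <<'E'
from h import *
T=pose(); im=cams.camera('wrist'); cv2.imwrite('pics/h2.png',im); print(T[:3,3],proj('wrist',[.6628,-.1467,.078],T))
cv2.imwrite('pics/h2c.png',cv2.resize(im[220:400,200:440],None,fx=3.3,fy=3.3)); print(delta([.662,-.1465,.1]))
E
```

```text
[ 0.66298293 -0.14597848  0.10574786] [317.63223681 281.56288297]
[-0.00138857 -0.00023087  0.00635608]
```

View pics/h2c.png

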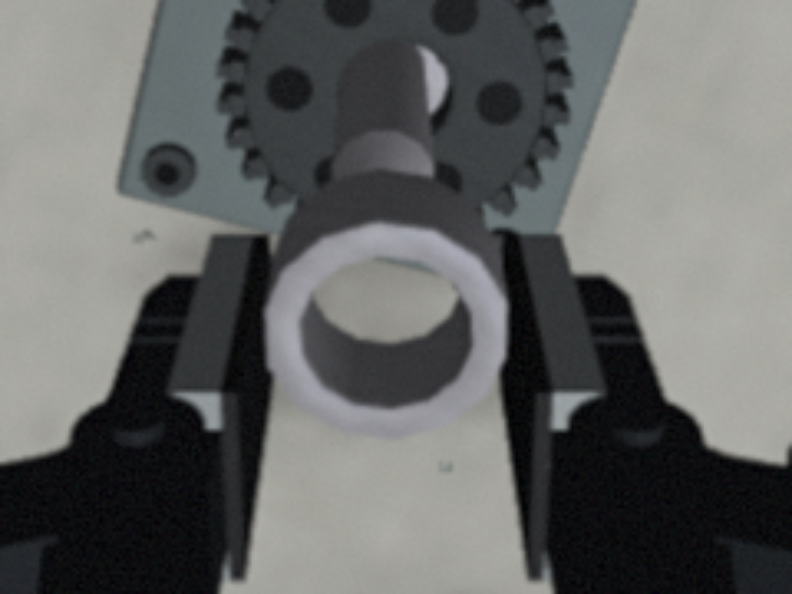

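```bash
python3 - <<'E'
from h import *
T=pose(); P=plane(ray('wrist',(316.2,259.4),T),.069)-T[:3,:3]@[.008,0,0]; print(P,T[:3,:3].T@(P-T[:3,3]))
for p in ((317,220+330/3.3),): print(plane(ray('wrist',p,np.eye(4)),-.0097))
E
```

```text
[ 0.66243499 -0.14650405  0.06899311] [-1.01123835e-03 -8.48127586e-05  3.73633896e-02]
[ 0.00092293  0.00028954 -0.0097    ]
```

The stud axis is about 1.9 mm behind the sleeve's bore in tool x (stud columns 316, sleeve 317). Correct and lower.

Emit:
jog_arm(
  rows={"drx": [0,0,0,0,0,0],"dry": [0,0,0,0,0,0],"drz": [0,0,0,0,0,0],"x": [-0.0017,-0.0017,-0.0017,-0.0017,-0.0017,-0.0017],"y": [-0.0003,-0.0003,-0.0003,-0.0003,-0.0003,-0.0003],"z": [0,0.01,0.02,0.03,0.038,0.038],"jaw": [0,0,0,0,0,0]},
)

```text
clock: 13.85
position: [0.6611, -0.1467, 0.0664]
ee_rot: [0.983, 0.184, -0.0, -0.0]
ft_force: [0.7, 0.4, -0.8]
grip_width: 0.332
grasp_force: 40.2
```

Threaded (bottom at about 60 mm, no contact). Down to just above the gear (target TCP z 0.0375).

Emit:
jog_arm(
  rows={"drx": [0,0,0,0],"dry": [0,0,0,0],"drz": [0,0,0,0],"x": [0,0,0,0],"y": [0,0,0,0],"z": [0.015,0.025,0.029,0.029],"jaw": [0,0,0,0]},
)

```text
clock: 14.35
position: [0.6612, -0.1469, 0.0379]
ee_rot: [0.983, 0.184, -0.0, -0.0]
ft_force: [-0.9, 0.3, -0.0]
grip_width: 0.33
grasp_force: 40.2
```

Emit:
jog_arm(
  rows={"drx": [0,0,0,0,0,0,0,0],"dry": [0,0,0,0,0,0,0,0],"drz": [0,0,0,0,0,0,0,0],"x": [0,0,0,0,0,0,0,0],"y": [0,0,0,0,0,0,0,0],"z": [0,0,0,-0.04,-0.08,-0.115,-0.115,-0.115],"jaw": [0.6,0.6,0.6,0.6,1,1,1,1]},
)

```text
clock: 15.35
position: [0.6611, -0.1469, 0.1527]
ee_rot: [0.983, 0.184, -0.0, -0.0]
ft_force: [-0.9, 0.1, 0.3]
grip_width: 1.0
grasp_force: 0.0
```

```bash
python3 - <<'E'
from h import *
T=pose(); im=cams.camera('wrist'); print(T[:3,3],delta([.480,-.2935,.12]))
cv2.imwrite('pics/a2c.png',cv2.resize(im[200:350,220:420],None,fx=3,fy=3))
E
```

```text
[ 0.66109267 -0.14691354  0.15274765] [-0.22150556  0.07137624  0.03240085]
```

View pics/a2c.png

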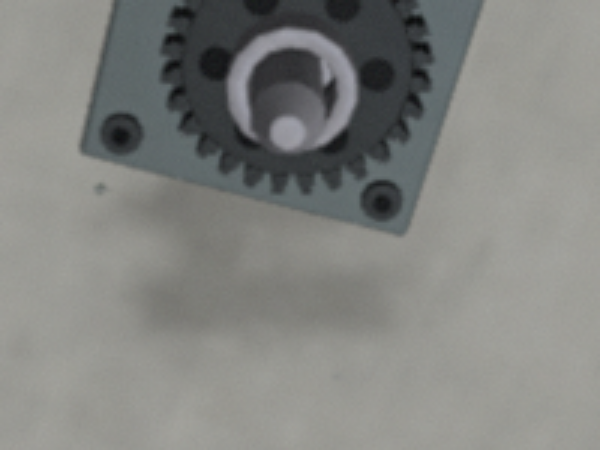

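The sleeve sits on the large gear round the stud: ring at (317,228), stud tip at (317,243) in the full picture. Next the small gear.

Emit:
jog_arm(
  rows={"drx": [0,0,0,0,0,0,0],"dry": [0,0,0,0,0,0,0],"drz": [0,0,0,0,0,0,0],"x": [-0.2215,-0.2215,-0.2215,-0.2215,-0.2215,-0.2215,-0.2215],"y": [0.0714,0.0714,0.0714,0.0714,0.0714,0.0714,0.0714],"z": [0,0,0,0,0.01,0.01,0.01],"jaw": [1,1,1,1,1,1,1]},
)

```text
clock: 16.27
position: [0.4817, -0.2921, 0.143]
ee_rot: [0.983, 0.185, 0.0, -0.0]
ft_force: [-0.3, -0.6, 0.7]
grip_width: 1.0
grasp_force: 0.0
```

```bash
python3 m.py .480 -.2935 .012 60 90 sg1
```

```text
TCP [ 0.48166206 -0.29211165  0.14296522] exp [317.60324995 222.95332968] blob [315.14812828 221.33106819] (286, 191, 60, 61) P [ 0.48048974 -0.29140198  0.012     ] delta [-0.0008607  -0.00096485  0.13096601]
```

Emit:
jog_arm(
  rows={"drx": [0,0,0,0],"dry": [0,0,0,0],"drz": [0,0,0,0],"x": [-0.01,-0.01,-0.01,-0.01],"y": [0,0,0,0],"z": [0.04,0.04,0.04,0.04],"jaw": [1,1,1,1]},
)

```text
clock: 16.82
position: [0.4726, -0.2972, 0.1048]
ee_rot: [0.983, 0.184, 0.001, 0.001]
ft_force: [0.4, -0.4, -0.1]
grip_width: 1.003
grasp_force: 0.0
```

```bash
python3 m.py .480 -.2935 .012 60 90 sg2; python3 - <<'E'
from h import *
r=[]
for n in ('sg1','sg2'):
    d=np.load(f'm_{n}.npz'); r.append(ray('wrist',d['c'],d['T']))
print(tri(r)); r+=[ray('top',(470,241.6)),ray('scene',(404.8,180.7))]; print(tri(r))
E
```

```text
TCP [ 0.47262518 -0.29716654  0.10483046] exp [315.0082917  224.68700029] blob [312.00053241 222.83619504] (278, 188, 69, 70) P [ 0.48044111 -0.29132123  0.012     ] delta [ 0.00926013 -0.00277657  0.09284013]
(array([ 0.48413615, -0.29004152,  0.02534408]), np.float64(1.0890056276093803e-05))
(array([ 0.47911084, -0.29229092,  0.00654677]), np.float64(0.0012208269679302001))
```

Emit:
jog_arm(
  rows={"drx": [0,0,0,0,0,0,0,0,0,0,0,0],"dry": [0,0,0,0,0,0,0,0,0,0,0,0],"drz": [0,0,0,0,0,0,0,0,0,0,0,0],"x": [0.008,0.008,0.008,0.008,0.008,0.008,0.008,0.008,0.008,0.008,0.008,0.008],"y": [-0.0025,-0.0025,-0.0025,-0.0025,-0.0025,-0.0025,-0.0025,-0.0025,-0.0025,-0.0025,-0.0025,-0.0025],"z": [0.05,0.085,0.103,0.103,0.103,0.103,0.103,0.103,0.103,0.103,0.103,0.103],"jaw": [1,1,1,1,0,0,0,0,0,0,0,0]},
  force=45,
)

```text
clock: 18.38
position: [0.4787, -0.2924, 0.002]
ee_rot: [0.983, 0.184, 0.001, 0.001]
ft_force: [-2.6, 1.2, 9.1]
grip_width: 0.492
grasp_force: 44.3
```

Emit:
jog_arm(
  rows={"drx": [0,0,0,0,0],"dry": [0,0,0,0,0],"drz": [0,0,0,0,0],"x": [0,0,0,0,0],"y": [0,0,0,0,0],"z": [-0.06,-0.12,-0.14,-0.14,-0.14],"jaw": [0,0,0,0,0]},
)

```text
clock: 19.0
position: [0.4772, -0.2916, 0.139]
ee_rot: [0.983, 0.184, -0.001, -0.001]
ft_force: [0.3, -0.5, -0.8]
grip_width: 0.488
grasp_force: 46.6
```

```bash
cat > bw.py <<'E'
import sys; from h import *
T=pose(); im=cams.camera('wrist'); cv2.imwrite(sys.argv[1],im); g=cv2.GaussianBlur(cv2.cvtColor(im,6),(3,3),0)
print(T[:3,3])
for c in (312,317,322): print(c,list(g[270:400:2,c]))
for r in (325,330,335): print(r,list(g[r,270:366:2]))
E
python3 bw.py pics/sg3.png
```

```text
[ 0.47718269 -0.2916391   0.13901777]
312 [np.uint8(24), np.uint8(26), np.uint8(47), np.uint8(52), np.uint8(52), np.uint8(51), np.uint8(63), np.uint8(65), np.uint8(64), np.uint8(60), np.uint8(61), np.uint8(61), np.uint8(60), np.uint8(97), np.uint8(161), np.uint8(167), np.uint8(166), np.uint8(165), np.uint8(164), np.uint8(164), np.uint8(162), np.uint8(158), np.uint8(156), np.uint8(153), np.uint8(152), np.uint8(151), np.uint8(150), np.uint8(150), np.uint8(146), np.uint8(92), np.uint8(23), np.uint8(21), np.uint8(23), np.uint8(23), np.uint8(22), np.uint8(23), np.uint8(35), np.uint8(59), np.uint8(64), np.uint8(60), np.uint8(61), np.uint8(62), np.uint8(61), np.uint8(59), np.uint8(56), np.uint8(61), np.uint8(71), np.uint8(114), np.uint8(136), np.uint8(151), np.uint8(159), np.uint8(162), np.uint8(16
[... 3425 characters left out ...]
int8(25), np.uint8(27)]
335 [np.uint8(57), np.uint8(61), np.uint8(59), np.uint8(53), np.uint8(55), np.uint8(59), np.uint8(58), np.uint8(58), np.uint8(60), np.uint8(61), np.uint8(63), np.uint8(65), np.uint8(63), np.uint8(51), np.uint8(36), np.uint8(28), np.uint8(24), np.uint8(23), np.uint8(22), np.uint8(23), np.uint8(23), np.uint8(23), np.uint8(23), np.uint8(20), np.uint8(21), np.uint8(21), np.uint8(20), np.uint8(23), np.uint8(20), np.uint8(21), np.uint8(22), np.uint8(20), np.uint8(20), np.uint8(33), np.uint8(52), np.uint8(57), np.uint8(58), np.uint8(59), np.uint8(60), np.uint8(59), np.uint8(60), np.uint8(60), np.uint8(62), np.uint8(58), np.uint8(57), np.uint8(61), np.uint8(61), np.uint8(50)]
```

```bash
python3 - <<'E'
from h import *
o=plane(ray('wrist',(317,319.5),np.eye(4)),-.010); print(o)
T=pose(); t=np.array([.662,-.147,0])-T[:3,:3]@[o[0],o[1],0]; print(t,delta([t[0],t[1],.1]))
E
```

```text
[ 0.00131992  0.0002929  -0.01      ]
[ 6.60663444e-01 -1.47203966e-01  2.48698758e-06] [ 0.22337563 -0.06813033  0.03852703]
```

Emit:
jog_arm(
  rows={"drx": [0,0,0,0,0,0,0,0],"dry": [0,0,0,0,0,0,0,0],"drz": [0,0,0,0,0,0,0,0],"x": [0.2234,0.2234,0.2234,0.2234,0.2234,0.2234,0.2234,0.2234],"y": [-0.0681,-0.0681,-0.0681,-0.0681,-0.0681,-0.0681,-0.0681,-0.0681],"z": [0,0,0,0,0,0.035,0.035,0.035],"jaw": [0,0,0,0,0,0,0,0]},
)

```text
clock: 20.05
position: [0.6614, -0.1483, 0.1057]
ee_rot: [0.983, 0.183, -0.0, 0.0]
ft_force: [0.3, 0.8, -1.0]
grip_width: 0.491
grasp_force: 46.6
```

```bash
python3 - <<'E'
from h import *
T=pose(); im=cams.camera('wrist'); print(T[:3,3],delta([.6607,-.1472,.1]))
cv2.imwrite('pics/h3c.png',cv2.resize(im[220:400,200:440],None,fx=3.3,fy=3.3))
E
```

```text
[ 0.66136703 -0.14832303  0.1057035 ] [-0.00071936 -0.00140129  0.00642574]
```

View pics/h3c.png

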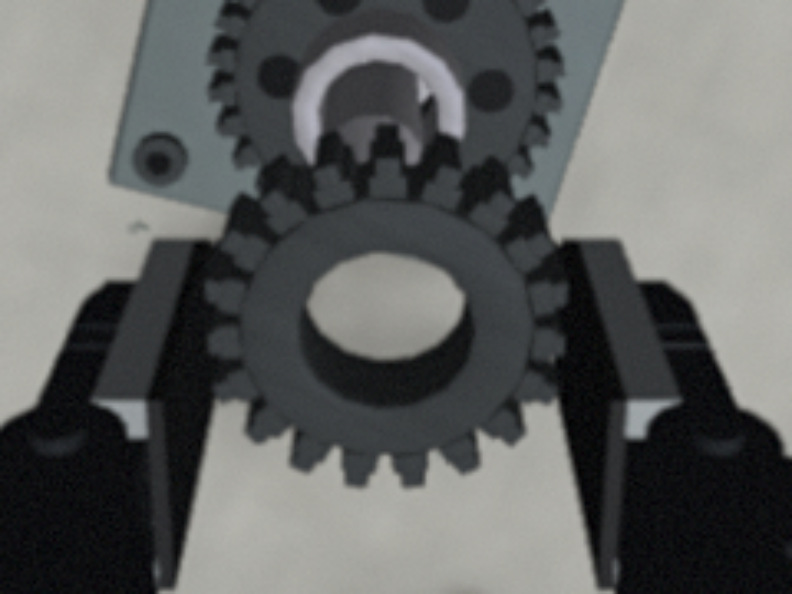

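The small gear is held level above the stud. Its bore is at about (317,320) and the stud's taper edge at (313,256), so a shift of about -1.5 mm in tool y is needed.

```bash
python3 - <<'E'
from h import *
T=pose(); P=plane(ray('wrist',(312.9,255.8),T),.069)-T[:3,:3]@[.008,0,0]; print(P,T[:3,:3].T@(P-T[:3,3]))
E
```

```text
[ 0.6620886  -0.14636902  0.06899294] [ 0.00084815 -0.00169707  0.037434  ]
```

Emit:
jog_arm(
  rows={"drx": [0,0,0,0,0,0],"dry": [0,0,0,0,0,0],"drz": [0,0,0,0,0,0],"x": [-0.0009,-0.0009,-0.0009,-0.0009,-0.0009,-0.0009],"y": [-0.0017,-0.0017,-0.0017,-0.0017,-0.0017,-0.0017],"z": [0,0.01,0.02,0.03,0.038,0.038],"jaw": [0,0,0,0,0,0]},
)

```text
clock: 20.85
position: [0.6602, -0.1462, 0.0665]
ee_rot: [0.983, 0.184, -0.0, -0.0]
ft_force: [0.9, 0.9, -2.3]
grip_width: 0.486
grasp_force: 46.5
```

Emit:
jog_arm(
  rows={"drx": [0,0,0,0],"dry": [0,0,0,0],"drz": [0,0,0,0],"x": [0,0,0,0],"y": [0,0,0,0],"z": [0.01,0.0165,0.0165,0.0165],"jaw": [0,0,0,0]},
)

```text
clock: 21.35
position: [0.6601, -0.1463, 0.0508]
ee_rot: [0.983, 0.184, -0.0, -0.0]
ft_force: [2.1, 0.7, -2.1]
grip_width: 0.491
grasp_force: 46.5
```

Emit:
jog_arm(
  rows={"drx": [0,0,0,0,0,0,0,0],"dry": [0,0,0,0,0,0,0,0],"drz": [0,0,0,0,0,0,0,0],"x": [0,0,0,0,0,0,0,0],"y": [0,0,0,0,0,0,0,0],"z": [0,0,0,-0.04,-0.08,-0.1,-0.1,-0.1],"jaw": [0.8,0.8,0.8,0.8,1,1,1,1]},
)

```text
clock: 22.35
position: [0.6593, -0.1464, 0.149]
ee_rot: [0.983, 0.184, -0.001, -0.0]
ft_force: [0.3, 0.6, -0.8]
grip_width: 1.0
grasp_force: 0.0
```

```bash
python3 - <<'E'
from h import *
T=pose(); im=cams.camera('wrist'); cv2.imwrite('pics/a3.png',im); print(T[:3,3],delta([.5135,.2764,.15]))
g=cv2.cvtColor(im,6); e=proj('wrist',[.662,-.1468,.058],T); c,b,h=blob(g,e,45,90); print(e,c,b,cv2.minEnclosingCircle(h),plane(ray('wrist',c,T),.058))
e=proj('wrist',[.662,-.1468,.078],T); u,v=e.astype(int); print(e); print(g[v-30:v+30:3,u-24:u+24:3])
E
```

```text
[ 0.65933974 -0.14638317  0.14903602] [ 0.01689316 -0.44689067 -0.00056046]
[318.77059954 234.05339532] [319.09077224 228.03638577] (275, 190, 89, 78) ((319.0, 230.0), 44.40730667114258) [ 0.66572904 -0.14555484  0.058     ]
[318.90107382 244.92959415]
[[ 23  58  56  54  57  57  58  58  61  60  59  61  59  46  59  40]
 [ 49  22  52  56  57  56  57  59  57  56  60  61  61  62  56  24]
 [ 56  55  55  56  59  55  55  43  49  50  55  57  61  59  63  53]
 [ 50  58  58  60  57  51  51  50  55  50  57  54  53  60  59  62]
 [ 54  58  62  55  52  51  55  59  60  59  55  67  68  53  56  61]
 [ 57  58  59  92  52  57  75  75  83  90  92  70  41  45  56  58]
 [ 57  61  56 136  50  65  70  75  84  92  98 102  61  35  56  57]
 [ 55  61  55 130  64  65  70  77  86  94 104 107  82  27  56  56]
 [ 58  60  57  36  64  65  67 110 130 107 107 113  79  35  57  60]
 [ 57  58  59  32  67  63 109 154 157 158 117 117  75  45  56  60]
 [ 54  58  61  53  47  68 126 152 152 157 125 118  34  57  57  59]
 [ 51  59  59  62  54  69  86 149 153 150 115  70  54  58  59  60]
 [ 28  56  58  60  60  60  65  95  95  80  46  56  57  55  59  42]
 [ 58  57  53  56  58  60  57  59  59  56  54  53  57  56  53  65]
 [ 57  56  43  52  55  56  60  60  58  57  57  55  52  36  64  58]
 [ 98 103  51  60  54  53  54  57  57  52  50  55  56  59 102  98]
 [ 97 100  54  61  89  66  57  68  79  57  58 102  60  58 104 105]
 [121 125 123 105 101  72  57  97 102  55  61 107 103 103 107 106]
 [121 123 124 124 128 125 122 106  99  97 103 106 104 107 106 107]
 [123 124 126 124 126 125 123 125 130 124 122 107 101 105 108 106]]
```

Emit:
jog_arm(
  rows={"drx": [0,0,0,0,0,0,0,0,0,0],"dry": [0,0,0,0,0,0,0,0,0,0],"drz": [0,0,0,0,0,0,0,0,0,0],"x": [0.017,0.017,0.017,0.017,0.017,0.017,0.017,0.017,0.017,0.017],"y": [-0.447,-0.447,-0.447,-0.447,-0.447,-0.447,-0.447,-0.447,-0.447,-0.447],"z": [0,0,0,0,0,0,0,0,0,0],"jaw": [1,1,1,1,1,1,1,1,1,1]},
)

```text
clock: 23.65
position: [0.5153, 0.2743, 0.1501]
ee_rot: [0.983, 0.183, -0.0, 0.001]
ft_force: [-0.4, -0.2, -0.7]
grip_width: 0.998
grasp_force: 0.0
```

```bash
python3 m.py .5135 .2764 .014 60 95 hx1
python3 - <<'E'
from h import *
d=np.load('m_hx1.npz'); T=d['T']; im=cv2.imread('pics/m_hx1.png'); g=cv2.cvtColor(im,6)
c,b,h=blob(g,d['c'],60,95); p=cv2.approxPolyDP(h,3,True)[:,0]; print(p.tolist())
W=np.array([plane(ray('wrist',q,T),.014) for q in p.astype(float)]); D=np.roll(W,-1,0)-W
for a,dd in zip(W,D): print(a[:2].round(4),round(float(np.hypot(*dd[:2])),4),round(float(np.degrees(np.arctan2(dd[1],dd[0]))%60),1))
u,v=d['c'].astype(int); cv2.imwrite('pics/hx1c.png',cv2.resize(im[v-60:v+60,u-80:u+80],None,fx=5,fy=5)); print(u-80,v-60)
E
```

```text
TCP [0.51527558 0.27434173 0.15009723] exp [312.81308216 219.27211446] blob [311.45138046 218.22305886] (285, 193, 54, 51) P [0.51388826 0.27761916 0.014     ] delta [ 2.17244508e-05 -3.69758471e-03  1.36093532e-01]
[[321, 193], [337, 212], [338, 220], [326, 241], [300, 243], [285, 224], [285, 218], [297, 195]]
[0.534  0.2779] 0.0184 0.8
[0.525  0.2619] 0.0061 28.9
[0.5196 0.2589] 0.0185 53.1
[0.5013 0.2612] 0.0195 55.8
[0.4928 0.2788] 0.0184 57.3
[0.5027 0.2943] 0.0046 19.7
[0.5071 0.2958] 0.0195 53.3
[0.5264 0.2935] 0.0174 55.9
231 158
```

View pics/hx1c.png

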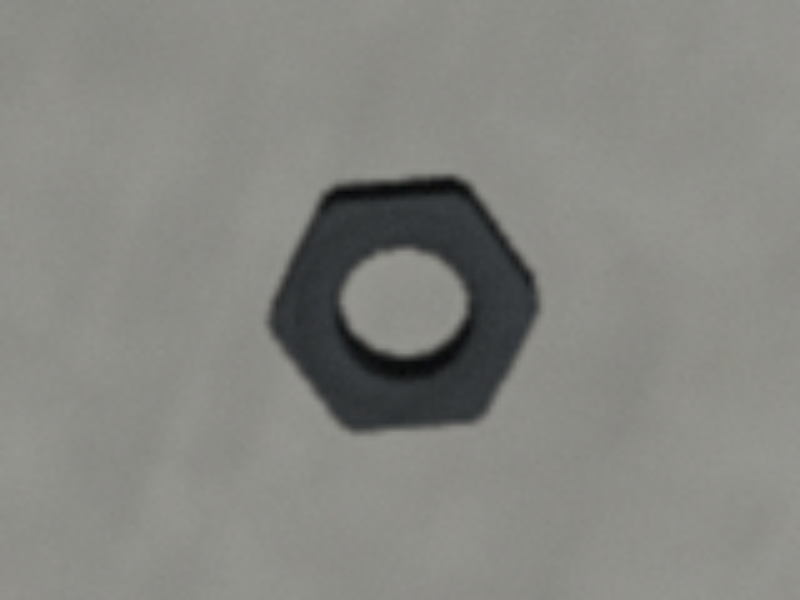

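The collar lies flat: bore rim at full-picture (312,220), lower edge running (301,244)-(326,242), so a flat pair is square to the tool's y after a turn of +0.457 rad about z.

```bash
python3 - <<'E'
from h import *
T=pose(); r=ray('wrist',(312,220.2),T); P=plane(r,.014); print(P,delta([P[0],P[1],.004]),manip.get_obs()['joint_pos'].round(2))
print(tri([ray('wrist',np.array([311.45,218.2]),T),ray('top',(174.2,231.4)),ray('scene',(210.4,330.6))]))
E
```

```text
[0.51267582 0.27679531 0.014     ] [-0.00154097 -0.00330922  0.14630167] [-0.07  0.37 -0.61  1.65  0.22  1.2  -1.93]
(array([0.51265615, 0.27661993, 0.00646369]), np.float64(0.0009703973107375081))
```

Emit:
jog_arm(
  rows={"drx": [0,0,0,0,0],"dry": [0,0,0,0,0],"drz": [0.15,0.3,0.457,0.457,0.457],"x": [0,0,0,0,0],"y": [-0.0035,-0.0035,-0.0035,-0.0035,-0.0035],"z": [0.03,0.05,0.05,0.05,0.05],"jaw": [1,1,1,1,1]},
)

```text
clock: 24.32
position: [0.5137, 0.2792, 0.1011]
ee_rot: [0.999, -0.042, 0.0, 0.0]
ft_force: [0.3, 1.2, 0.2]
grip_width: 1.002
grasp_force: 0.0
```

```bash
python3 - <<'E'
from h import *
T=pose(); g=cv2.cvtColor(cams.camera('wrist'),6); e=proj('wrist',[.5135,.2775,.014],T)
c,b,h=blob(g,e,60,95); p=cv2.approxPolyDP(h,3,True)[:,0]; print(T[:3,3],e,c,p.tolist(),delta([.5135,.2775,.004]))
m=(g>=95).astype(np.uint8); n,l,st,cc=cv2.connectedComponentsWithStats(m); k=l[int(c[1]),int(c[0])]; print(st[k],cc[k]); u=int(cc[k][0]); print(g[200:262,u].tolist())
E
```

```text
[0.51374305 0.27915845 0.10106059] [318.53764425 240.32079673] [319.61628306 239.01059201] [[320, 206], [346, 220], [348, 255], [317, 271], [293, 258], [291, 226], [294, 220]] [-4.86876352e-05  1.82450978e-03  9.70685678e-02]
[305 227  30  24 552] [319.6557971  238.31702899]
[137, 136, 138, 135, 140, 133, 100, 46, 9, 16, 26, 31, 50, 55, 55, 54, 55, 52, 52, 57, 52, 56, 54, 50, 49, 50, 78, 128, 143, 139, 140, 139, 141, 140, 140, 138, 139, 137, 137, 139, 139, 137, 137, 137, 138, 140, 140, 138, 141, 142, 132, 66, 13, 12, 17, 19, 21, 29, 46, 53, 54, 56]
```

```bash
python3 - <<'E'
from h import *
T=pose(); P=plane(ray('wrist',(319.7,242),T),.014); print(P,delta([P[0],P[1],.004]))
E
```

```text
[0.512247   0.27703909 0.014     ] [-0.00125795  0.00239031  0.0970678 ]
```

Emit:
jog_arm(
  rows={"drx": [0,0,0,0,0,0,0,0,0,0,0,0],"dry": [0,0,0,0,0,0,0,0,0,0,0,0],"drz": [0,0,0,0,0,0,0,0,0,0,0,0],"x": [-0.0008,-0.0008,-0.0008,-0.0008,-0.0008,-0.0008,-0.0008,-0.0008,-0.0008,-0.0008,-0.0008,-0.0008],"y": [0.0022,0.0022,0.0022,0.0022,0.0022,0.0022,0.0022,0.0022,0.0022,0.0022,0.0022,0.0022],"z": [0.05,0.085,0.097,0.097,0.097,0.097,0.097,0.097,0.097,0.097,0.097,0.097],"jaw": [1,1,1,1,0,0,0,0,0,0,0,0]},
  force=45,
)

```text
clock: 25.88
position: [0.5128, 0.278, 0.0049]
ee_rot: [0.999, -0.044, 0.001, -0.0]
ft_force: [-0.4, -0.7, 5.5]
grip_width: 0.407
grasp_force: 44.9
```

Emit:
jog_arm(
  rows={"drx": [0,0,0,0,0,0,0],"dry": [0,0,0,0,0,0,0],"drz": [0,0,-0.15,-0.3,-0.457,-0.457,-0.457],"x": [0,0,0,0,0,0,0],"y": [0,0,0,0,0,0,0],"z": [-0.06,-0.12,-0.14,-0.14,-0.14,-0.14,-0.14],"jaw": [0,0,0,0,0,0,0]},
)

```text
clock: 26.75
position: [0.5122, 0.2776, 0.1438]
ee_rot: [0.983, 0.182, 0.0, 0.0]
ft_force: [-0.6, 0.4, -1.3]
grip_width: 0.403
grasp_force: 45.9
```

```bash
python3 - <<'E'
from h import *
T=pose(); g=cv2.GaussianBlur(cv2.cvtColor(cams.camera('wrist'),6),(3,3),0); print(T[:3,3])
for c in (316,320): print(c,g[270:390,c].tolist())
for r in (318,324): print(r,g[r,260:380].tolist())
E
```

```text
[0.51218488 0.27758519 0.1438173 ]
316 [23, 22, 23, 28, 37, 48, 55, 58, 60, 62, 62, 61, 61, 60, 58, 57, 58, 60, 61, 61, 61, 61, 61, 59, 56, 55, 63, 90, 127, 150, 156, 156, 155, 155, 156, 156, 155, 154, 153, 153, 152, 152, 152, 152, 152, 153, 153, 153, 153, 153, 153, 154, 154, 154, 154, 148, 124, 81, 39, 21, 19, 21, 21, 20, 20, 19, 20, 21, 20, 21, 21, 21, 24, 30, 42, 54, 60, 61, 60, 59, 58, 58, 57, 57, 57, 57, 57, 57, 59, 60, 60, 59, 69, 98, 132, 151, 155, 154, 154, 154, 155, 154, 153, 153, 152, 152, 153, 153, 154, 153, 154, 154, 154, 154, 154, 153, 153, 152, 152, 153]
320 [23, 22, 22, 27, 38, 51, 59, 62, 62, 62, 62, 62, 62, 61, 60, 61, 62, 63, 63, 62, 61, 59, 58, 57, 55, 55, 65, 95, 130, 151, 156, 155, 155, 155, 155, 155, 154, 154, 153, 153, 153, 152, 152, 152, 153, 153, 154, 154, 154, 154, 155, 
[... 627 characters left out ...]
2, 152, 152, 152, 148, 129, 94, 53, 27, 18, 18, 18, 26, 39, 50, 54, 55, 56, 57, 58, 58, 59, 59, 60, 59, 58, 59, 60, 60, 61, 57, 43, 24, 13, 10, 8, 6, 8, 9, 8, 10, 17, 32, 46, 51, 51, 50, 50, 50, 51]
324 [28, 16, 9, 9, 13, 15, 16, 15, 14, 12, 12, 20, 34, 50, 58, 56, 54, 55, 55, 56, 58, 58, 58, 58, 58, 59, 59, 59, 60, 59, 53, 43, 34, 29, 27, 28, 28, 26, 25, 25, 23, 25, 35, 55, 81, 104, 119, 128, 135, 141, 145, 149, 152, 153, 154, 154, 154, 155, 156, 156, 155, 153, 151, 151, 151, 147, 138, 127, 108, 78, 49, 30, 22, 19, 18, 18, 18, 19, 19, 19, 17, 19, 29, 44, 53, 55, 56, 56, 56, 56, 56, 56, 56, 57, 59, 61, 61, 61, 61, 60, 54, 37, 19, 10, 7, 6, 7, 8, 9, 11, 11, 10, 13, 23, 37, 48, 51, 51, 51, 51]
```

```bash
python3 - <<'E'
from h import *
o=plane(ray('wrist',(317,320.5),np.eye(4)),-.0091); T=pose(); t=np.array([.6619,-.1466,0])-T[:3,:3]@[o[0],o[1],0]; print(o,t,delta([t[0],t[1],.11]))
E
```

```text
[ 0.00035259  0.00029376 -0.0091    ] [ 6.61465497e-01 -1.46452279e-01 -2.33535315e-08] [-0.01276319  0.4493759   0.03385154]
```

Emit:
jog_arm(
  rows={"drx": [0,0,0,0,0,0,0,0,0,0,0,0],"dry": [0,0,0,0,0,0,0,0,0,0,0,0],"drz": [0,0,0,0,0,0,0,0,0,0,0,0],"x": [-0.0127,-0.0127,-0.0127,-0.0127,-0.0127,-0.0127,-0.0127,-0.0127,-0.0127,-0.0127,-0.0127,-0.0127],"y": [0.4494,0.4494,0.4494,0.4494,0.4494,0.4494,0.4494,0.4494,0.4494,0.4494,0.4494,0.4494],"z": [0,0,0,0,0,0,0,0,0,0.035,0.035,0.035],"jaw": [0,0,0,0,0,0,0,0,0,0,0,0]},
)

```text
clock: 28.3
position: [0.6632, -0.1445, 0.1101]
ee_rot: [0.983, 0.184, 0.0, -0.0]
ft_force: [1.1, -0.2, -1.0]
grip_width: 0.405
grasp_force: 45.8
```

```bash
python3 - <<'E'
from h import *
T=pose(); im=cams.camera('wrist'); cv2.imwrite('pics/h4.png',im); print(T[:3,3],delta([.66147,-.14645,.1]),proj('wrist',[.6619,-.1466,.058],T))
g=cv2.cvtColor(im,6); e=proj('wrist',np.array([.6619,-.1466,.069])+T[:3,:3]@[.008,0,0],T); print(e); u,v=e.astype(int); print(g[v-21:v+12:3,u-36:u+37:3])
E
```

```text
[ 0.66318871 -0.14453964  0.11008086] [-0.00245247  0.00066415  0.01047725] [319.09814027 264.8273588 ]
[319.27784811 258.45557136]
[[ 65  36  58  66  65  62  28  61  52  53  66  64  63  63  58  59  64  26
   40  61  68  67  52  68  68]
 [ 44  23  24  37  65  68  48  59  63  66  66  69  68  68  69  70  67  45
   66  70  60  18  25  52  69]
 [ 39  38  25  25  60  56  61  59  65  64  64  65  64  70  67  67  68  69
   66  61  35  12  21  39  64]
 [ 61  67  65  54  53  63  64  64  63  66  64  64  64  61  64  69  66  67
   71  69  35  66  63  71  38]
 [ 20  64  65  57  60  63  65  67  65  57  56  54  58  55  60  61  60  67
   65  66  64  64  67  39  28]
 [ 20  24  43  60  63  66  68  65  54  57  56  56  58  56  63  67  60  62
   66  70  73  58  33  27  22]
 [ 59  61  53  60  67  66  62  60  58  57  56  54  57  54  60  70  74  55
   62  63  67  72  40  60  42]
 [ 64  58  61  63  65  64 107  59  57  58  68  86  87  91  70  68  78  49
   59  62  66  70  58  69  68]
 [ 53  54  64  66  66  62 157  60  65  79  79  83  82 103 107 102  78  53
   55  63  65  70  45  63  37]
 [ 33  44  62  66  67  61 148  74  73  40  17  23  23  42  98 115  98  44
   52  60  62  68  60  22  21]
 [ 64  50  60  61  67  69  50  51  19  22  23  29  23  25  21  45 115  37
   46  63  63  64  57  67  60]]
```

The stud's taper edge appears exactly where predicted (319,258). Correct and lower.

Emit:
jog_arm(
  rows={"drx": [0,0,0,0,0,0,0],"dry": [0,0,0,0,0,0,0],"drz": [0,0,0,0,0,0,0],"x": [-0.0024,-0.0024,-0.0024,-0.0024,-0.0024,-0.0024,-0.0024],"y": [0.0007,0.0007,0.0007,0.0007,0.0007,0.0007,0.0007],"z": [0,0,0.01,0.02,0.03,0.039,0.039],"jaw": [0,0,0,0,0,0,0]},
)

```text
clock: 29.22
position: [0.6608, -0.1465, 0.0688]
ee_rot: [0.983, 0.184, -0.0, -0.001]
ft_force: [2.8, 2.8, -2.8]
grip_width: 0.407
grasp_force: 45.7
```

Emit:
jog_arm(
  rows={"drx": [0,0,0],"dry": [0,0,0],"drz": [0,0,0],"x": [0.0006,0.0006,0.0006],"y": [-0.0003,-0.0003,-0.0003],"z": [0.002,0.005,0.005],"jaw": [0,0,0]},
)

```text
clock: 29.6
position: [0.6615, -0.1469, 0.0649]
ee_rot: [0.983, 0.184, 0.0, 0.0]
ft_force: [3.0, 2.9, -2.6]
grip_width: 0.403
grasp_force: 45.8
```

Emit:
jog_arm(
  rows={"drx": [0,0,0,0,0,0,0,0],"dry": [0,0,0,0,0,0,0,0],"drz": [0,0,0,0,0,0,0,0],"x": [0,0,0,0,0,0,0,0],"y": [0,0,0,0,0,0,0,0],"z": [0,0,0,-0.04,-0.08,-0.1,-0.1,-0.1],"jaw": [0.7,0.7,0.7,0.7,1,1,1,1]},
)

```text
clock: 30.6
position: [0.6605, -0.147, 0.163]
ee_rot: [0.983, 0.184, -0.001, -0.0]
ft_force: [0.3, 0.2, 0.5]
grip_width: 0.996
grasp_force: 0.0
```

```bash
python3 - <<'E'
from h import *
T=pose(); im=cams.camera('wrist'); cv2.imwrite('pics/a4.png',im); g=cv2.cvtColor(im,6)
e=proj('wrist',[.6619,-.1466,.072],T); t=proj('wrist',[.6619,-.1466,.078],T); print(T[:3,3],e,t)
u,v=e.astype(int); print(g[v-54:v+55:4,u-56:u+57:4])
I=cams.camera('scene'); cv2.imwrite('pics/sc4.png',I); e=proj('scene',[.6619,-.1466,.078]); print(e, proj('scene',[.6619,-.1466,.018])); u,v=e.astype(int); s=cv2.cvtColor(I,6); print(s[v-4:v+44:2,u-24:u+25:2])
E
```

```text
[ 0.66046587 -0.14699714  0.16304195] [316.82601037 235.34462164] [316.81745009 238.45280558]
[[150  83 103 101 101 104 104 104 103  59  33  62  62  34  48  44  53  34
   64  64  18  46 106 106 104 107 106  58  43]
 [152  87 102 103 104 101 106  56  22  58  49  58  60  58  58  58  62  62
   58  49  60  74  64 104 108 106 106 105  80]
 [144  99  99 103 104 101  71  82  61  51  57  59  46  63  59  61  60  64
   58  61  61  27  61  64 105 107 103 106 107]
 [122 104 101 101 103 102  51  28  50  57  58  30  29  37  59  64  63  56
   31  23  57  61  58  26  56 107 105 105 107]
 [ 89 100 103 101 104  81  60  49  57  58  61  17  28  35  32  61  32  17
   33  32  57  61  60  63  58 109 105 106 107]
 [ 86 102 101 103 103  48  36  58  58  24  52  56  45  32  42  37  41  62
   31  26  61  60  63  57  29  77 105 1
[... 4547 characters left out ...]
11 114 113  99  90 105 120 116 114 115
  113 115 105  58 144 149 156]
 [163 162 157 103  39  75 115 112 112 113 113 114 115 113 113 116 115 115
  115 102  74 143 144 149 155]
 [163 167 166 164 164  85  36  78 113 109 112 110 114 112 113 115 115 116
   97  72 144 139 145 154 153]
 [167 166 162 163 163 167 173  86  36  81 112 114 113  50  18 115 116  93
   93 137 137 140 142 138 145]
 [171 168 166 168 170 166 165 168 173  87  37  85 116  40  43 119  88  99
  139 131 134 136 135 138 139]
 [171 168 167 172 170 170 171 168 168 171 173  88  36  95 118  82 111 163
  150 133 138 145 147 144 139]
 [169 170 169 170 170 173 170 168 171 169 171 173 178  90  36 112 170  86
  151 145 152 164 161 152 141]]
```

The scene picture puts the collar's top face at rows 151.5–159.5. Its centre is about 155.6, as expected for 72 mm, with the stud tip just above it. The gripper is clear, so I'm handing in.

```bash
python3 -c "
from workcell import manip, cams, order
print(order.hand_in())"
```

```text
the job is handed in; nothing more can be done
None
```

I stacked the large gear, sleeve, small gear and hexagon collar on the stud in that order and handed the job in at about 31 s; the last camera pictures put the collar's top at the expected 72 mm, but the hand-in returned no verdict.

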